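# Clear the fence and hold an angle bracket pressed into it

### The arm

A 7-joint arm with a two-finger parallel gripper is mounted at the origin on the work surface. World frame = base frame: x ahead of the robot, y to its left, z up, the work surface at z = 0. Lengths are in m, angles in rad, forces in N, time in s.
With the tool pointing down it reaches from about 0.4 to 0.85 m from the base axis. Payload 4.5 kg.
Tool frame: the origin (TCP) lies midway between the tips of the shut fingers; the grasp point (between the pads) lies robot.grasp_offset behind it (robot.grasp_offset is the distance from the TCP to the grasp point, in m); z points along the fingers, y is the line along which they close (so a half turn about z gives the same grasp; the last joint's range is limited). The gripper opens to 85 mm and grips with 20 to 120 N. Pads are 22 mm wide; open, the fingers measure 114 mm over their backs; the gripper's body (76 mm by 85 mm) begins 54 mm behind the grasp point. The pads swing forward as they close: fully open they stand 13 mm farther back than shut.
Start: joints at [-1.306, 0.689, -0.195, 1.565, 0.157, 0.902, -0.215], TCP at [0.143, 0.608, 0.231] pointing down, gripper open.
Joint ranges: [-3.01, 3.01], [-0.46, 2.08], [-1.47, 1.51], [0.13, 2.56], [-1, 4.14], [0.04, 2.09], [-2.66, 2.66]. Speed limits (rad/s): [2.57, 2.57, 3.14, 3.14, 3.14, 3.14, 3.14].

### API

Orientations are given as a unit quaternion [x, y, z, w].
In Python, from plant import robot, imaging, close_job gives the robot as it stands. The module is installed in compiled form; this text tells all that it offers.
- The arm moves only by the tool carry_out, never from a script. Its argument "series" is a list of rows, each an object of numbers: "tx", "ty", "tz": the shift along the tool's x, y, z in mm; "rx", "ry", "rz": the turn, a rotation vector about the tool's x, y, z in degrees; "jaw": the finger opening in mm, from 0 to 85.4. A call has 1 to 20 rows; each row shifts and turns the commanded pose from where the row before left it, along the tool's axes as they then stand; what a row does not reach is not made up. A row lasts 1/10 s, in which the tool goes at most 50 mm and 8.59 degrees, less where a joint would pass 70% of its speed; a pose out of reach is approached as far as the arm can. A call is refused whole if a number of a shift passes 50 or a number of a turn 8.59, either way. A call with a gripper value outside its range is refused whole. The fingers move at their own pace and stop on an object; the grip force is fixed at half the most. Time passes only in rows, so rows that do not move let the fingers close. It gives the time, the measured TCP pose, the force, the opening and the grip force at its end, in the units of the state.
- robot.observe(): the state, without advancing time (a new reading comes with each control period).
- imaging.camera(name): name is "scene" or "top" or "wrist"; returns the picture (480x640x3 uint8, red, green, blue); there is no depth.
- imaging.camera_params(name): a dict with "fx", "fy", "cx", "cy" (pixels), "world_from_camera" (4x4, takes a point from camera to world coordinates). Camera axes: x right, y down, z forward; pixel columns grow to the right and rows downward; lengths in m; the calibration is good to about 2 mm. A picture is of the moment at which its call begins: read the wrist's pose just before it. camera_params takes no time and is no camera call; for the wrist camera it gives the pose at the moment of the call.
- close_job(): hands the job in; it is judged then, once.
The state is a dict: "time": time; "joints": joint angles; "qd": joint speeds; "joint_torque": joint torques, N m; "position": TCP position; "eef_rot": TCP orientation; "contact_force": force on the tool from outside, world axes, zero at the start; "wrist_torque": the same for the moment, N m; "gripper_width": finger opening in m; "gripper_force": force on a finger pad.
Only numpy, scipy, OpenCV 4.12 (cv2) and the standard library are available. Lean on these libraries where they do the work, as an engineer would, in place of code of your own. Each camera call takes 0.05 s, during which the arm holds its last target. There are 200 camera calls.

### The job

Put the loose piece of square tube that lies in front of the fence into the scrap tray. Then bring the angle bracket up with the back of its upright leg flush against the fence and its end butted against the stop block, and with the fingertips in its inner corner push it diagonally, firmly down onto the table and against the fence at once (about 15 N towards the fence and 10 N down). Finish while holding that push, so that I can mark it; leave everything else where it is.

Things in the scene. Friction and masses are not known exactly. Their poses are not given: they have to be found in the camera images.
- bracket: Loose steel angle bracket, 100 mm long, 8 mm thick, 0.61-0.93 kg. Flat leg on the table, 80 mm deep; upright leg 50 mm high with two round holes, can be gripped across. Origin: table level, middle of the upright's outer (back) face; x out of that face to the fence, y along its length. Flat leg x -80..0 mm, upright x -8..0 mm, y -50..50 mm. Home: origin at x 0, y +50 mm in the stop's frame.
- fence: Fixed dark steel angle, 280 mm long, upright face 40 mm high, 10 mm thick; behind it a 70 mm deep flange with two clamps (60 mm high, 120 mm either side of the middle). Origin: table level, middle of the front face; x into the fence (away from the robot), y along it, z up.
- stop: Fixed steel stop block 90 x 30 mm, 40 mm high, against the front of the fence, right (-y) of the bracket's place. Origin: table level, the inner corner of its working (+y) face and the fence's front face; x into the fence, y along the fence away from the block, z up. The block spans x -90..0 mm, y -30..0 mm.
- offcut: The loose piece of dark steel square tube, 30 x 30 mm, 70 mm long, 0.18 kg, lying between bracket and fence, roughly square to the fence. Origin: centre of its underside; x along its length, z up.
- tray: Fixed scrap tray, open, aluminium, 160 x 130 mm outside, 35 mm high, walls and floor 4 mm, left or right of the work; a yellow bolt bin (140 x 110 mm, 75 mm high) stands on the other side. Origin: centre of its underside; x along the 160 mm side.
- table: The plywood work table, its top at z = 0.
- nut: Bystander: large steel nut, 46 mm across, 20 mm high, right of the stop. Origin: centre of its underside.
- scriber: Bystander: a scriber with screwdriver-like handle, 160 mm long, lying right of the bracket. Origin near its middle.
- tape: Bystander: black tape measure 50 x 30 mm, 50 mm high, standing near the left part of the fence. Origin: centre of its underside.
- spray_can: Bystander: grey spray can, 60 mm diameter, 160 mm high, at the right. Origin: centre of its underside.
- mug: Bystander: blue mug, 80 mm wide, 95 mm high, at the left. Origin: centre of its underside.
There are look-alikes about, which are no part of the job. Leave any blue, brown or pink look-alike of the offcut alone.

How it is judged:
By the outcome, as a careful person would: the job done as asked, in the order asked, and still so for the second after the job is handed in, while the arm keeps its last pose, push and grip.
It also fails if it takes over 72 s, if anything falls off the work surface, if the arm or the gripper's body presses on something with over 40 N, if the wrist force passes 120 N, or if a joint passes its speed limit or range.

## Working session

There is one attempt and no reset: what is moved stays moved. The work goes in short steps, Python scripts to look and compute and a tool call to move; the robot and the scene stay as the last step left them, time stands still between calls to the robot, and variables do not carry over. Pictures are saved under pics/ and viewed, at most 14 in all, crops included, and the job is handed in when it is done.

Besides the shell and the picture viewer there is one more tool, called after "Emit:" as name(argument=value, ...) on one line, values as JSON. carry_out: Moves the arm, as the interface text tells. Its arguments: {"type":"object","properties":{"series":{"type":"array","items":{"type":"object","properties":{"tx":{"type":"number"},"ty":{"type":"number"},"tz":{"type":"number"},"rx":{"type":"number"},"ry":{"type":"number"},"rz":{"type":"number"},"jaw":{"type":"number"}}}}},"required":["series"]}

```bash
mkdir -p pics; python3 - <<'E'
from plant import robot, imaging
import cv2
s=robot.observe();print(s); print(robot.grasp_offset)
for n in("scene","top"):
    p=imaging.camera_params(n);print(n,p)
    cv2.imwrite(f"pics/{n}0.png",imaging.camera(n)[:,:,::-1])
E
```

```text
{'time': 0.0, 'joints': array([-1.30619748,  0.68996859, -0.19453037,  1.56638005,  0.1573143 ,
        0.90250874, -0.21509104]), 'qd': array([ 1.11093332e-03,  2.38886873e-04, -4.66173424e-06,  1.02685989e-03,
        9.06000567e-04,  1.36032215e-03,  8.90817573e-05]), 'joint_torque': array([ 5.69371196e-05, -5.39605308e+01, -1.26646567e+00, -1.58550078e+01,
        9.10081639e-03,  9.34286567e-03, -3.17654792e-05]), 'position': array([0.14286522, 0.60776548, 0.23048448]), 'eef_rot': array([ 1.15084154e-01,  9.93355306e-01, -9.34241761e-04, -3.71569616e-05]), 'contact_force': array([ 0.26243818, -0.36982848, -0.63032933]), 'wrist_torque': array([-0.02013648,  0.00642966, -0.04689025]), 'gripper_force': 0.0, 'gripper_width': 0.08513737193762362}
0.0187
scene {'fx': 568.9421722823539, 'fy': 568.9421722823539, 'cx': 320.3796875406668, 'cy': 235.25938322553313, 'world_from_camera': array([[ 0.10064543,  0.69848242, -0.70851451,  1.45054091],
       [ 0.99469337, -0.08591934,  0.05659474, -0.05962173],
       [-0.02134467, -0.71045069, -0.70342322,  0.87911138],
       [ 0.        ,  0.        ,  0.        ,  1.        ]])}
top {'fx': 528.9895408097659, 'fy': 528.9895408097659, 'cx': 320.0692376044751, 'cy': 239.4938255380311, 'world_from_camera': array([[ 8.67638960e-03, -9.98340772e-01,  5.69247237e-02,
         5.62287297e-01],
       [-9.99962165e-01, -8.69778472e-03, -1.28095110e-04,
        -7.06764937e-03],
       [ 6.23001563e-04, -5.69214585e-02, -9.98378465e-01,
         1.27048373e+00],
       [ 0.00000000e+00,  0.00000000e+00,  0.00000000e+00,
         1.00000000e+00]])}
```

View pics/top0.png

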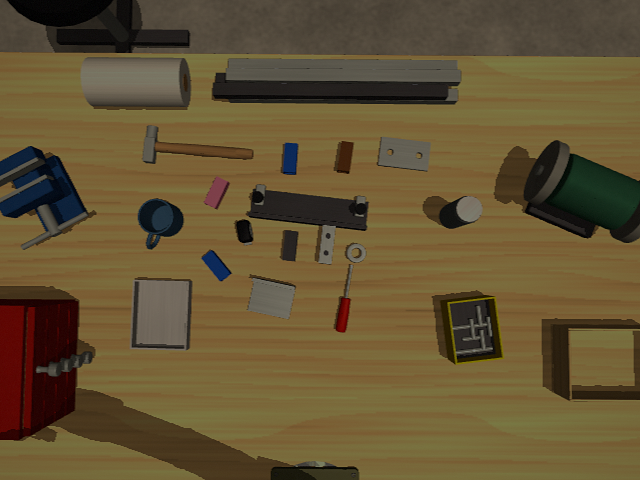

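View pics/scene0.png

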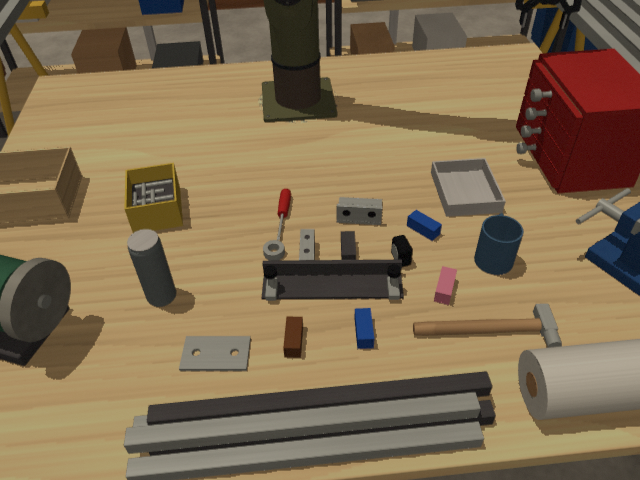

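The top view shows the fence around (308,207), the stop at (326,244), the offcut at (289,245), the bracket at (272,297) and the tape at (244,230). The tray is at (162,313) on the left and the nut at (356,252). I'll enlarge this area.

```bash
cat > h.py <<'E'
import numpy as np, cv2
from plant import robot, imaging
from scipy.spatial.transform import Rotation as R
def ray(p,uv,z):
    T=p["world_from_camera"];d=T[:3,:3]@np.array([(uv[0]-p["cx"])/p["fx"],(uv[1]-p["cy"])/p["fy"],1])
    return (T[:3,3]+d*(z-T[2,3])/d[2])
def proj(p,X):
    T=p["world_from_camera"];c=T[:3,:3].T@(np.array(X)-T[:3,3]);return np.array([p["cx"]+p["fx"]*c[0]/c[2],p["cy"]+p["fy"]*c[1]/c[2]])
E
python3 - <<'E'
from h import *
t=imaging.camera_params("top");s=imaging.camera_params("scene")
P=[.143,.608,.231];print(proj(t,P),proj(s,P))
w=imaging.camera_params("wrist");print(w["fx"],w["world_from_camera"].round(4))
a=cv2.imread("pics/top0.png")
cv2.imwrite("pics/c.png",cv2.resize(a[180:330,220:420],None,fx=4,fy=4,interpolation=cv2.INTER_CUBIC))
for n,uv,z in[("tray1",(134,280),.035),("tray2",(190,280),.035),("tray3",(188,349),.035),("tray4",(132,347),.035),("off",(289,245),.03),("br",(272,297),.004),("tape",(244,231),.05)]:print(n,ray(t,uv,z).round(4))
E
```

```text
[ -3.07375314 485.97998171] [539.25380491  30.85221907]
360.66580877128837 [[ 2.295e-01  9.397e-01  2.536e-01  7.760e-02]
 [ 9.733e-01 -2.213e-01 -6.070e-02  6.231e-01]
 [-9.000e-04  2.608e-01 -9.654e-01  3.730e-01]
 [ 0.000e+00  0.000e+00  0.000e+00  1.000e+00]]
tray1 [0.5345 0.4252 0.035 ]
tray2 [0.5356 0.2949 0.035 ]
tray3 [0.3765 0.2959 0.035 ]
tray4 [0.38   0.4254 0.035 ]
off [0.6194 0.0656 0.03  ]
br [0.4962 0.1061 0.004 ]
tape [0.65   0.1689 0.05  ]
```

View pics/c.png

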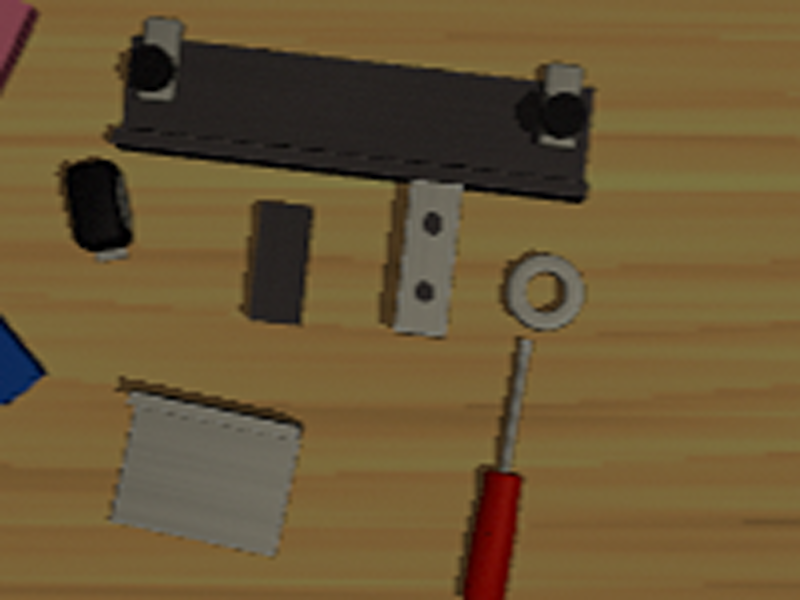

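The crop (×4, offset 220,180) shows the offcut's top corners at (258,200), (313,207), (302,325) and (248,318). The fence's base line runs (115,148)–(582,202), the stop's working face is (410,182)–(393,332), and the bracket's corners are (133,395), (300,430), (275,555) and (110,520). I'll move over the work for a closer look with the wrist camera.

```bash
cat >> h.py <<'E'
def down(yaw): # tool down, tool y at yaw from world y, tool x to -x
    return R.from_euler('z',yaw,degrees=True)*R.from_matrix([[-1,0,0],[0,1,0],[0,0,-1]])
def togo(X,yaw,rot=None):
    s=robot.observe();r=R.from_quat(s["eef_rot"]);g=rot or down(yaw)
    d=r.inv()*g
    print("t",s["time"],"pos",s["position"].round(4),"F",s["contact_force"].round(1),"w",round(s["gripper_width"],4))
    print("rot(deg,tool)",np.degrees(d.as_rotvec()).round(2),"shift now",(r.inv().apply(np.array(X)-s["position"])*1000).round(1),"after rot",(g.inv().apply(np.array(X)-s["position"])*1000).round(1))
E
python3 - <<'E'
from h import *
t=imaging.camera_params("top")
q=lambda l,z:[print(n,ray(t,(220+x/4-.4,180+y/4-.4),z).round(4)) for n,x,y in l]
q([("fL",115,148),("fR",582,202)],0)
q([("sIn",410,182),("sOut",393,332)],.04)
q([("o",258,200),("o",313,207),("o",302,325),("o",248,318)],.03)
q([("bL",133,393),("bR",300,428)],.05);q([("bfL",110,520),("bfR",275,555)],.008)
togo([.56,.09,.33],-6.5)
E
```

```text
fL [0.6885 0.1662 0.    ]
fR [ 0.6583 -0.1155  0.    ]
sIn [ 0.6661 -0.0117  0.04  ]
sOut [ 0.5786 -0.0025  0.04  ]
o [0.6556 0.0775 0.03  ]
o [0.6517 0.0452 0.03  ]
o [0.5824 0.0508 0.03  ]
o [0.5862 0.0825 0.03  ]
bL [0.5421 0.1467 0.05  ]
bR [0.5229 0.0504 0.05  ]
bfL [0.4662 0.1644 0.008 ]
bfR [0.4464 0.0663 0.008 ]
t 0.1 pos [0.1429 0.6078 0.2306] F [ 0.4 -0.9  0.1] w 0.0854
rot(deg,tool) [-0.1   0.   -6.72] shift now [-524.5 -408.9  -98.7] after rot [-473.1 -467.3  -99.4]
```

Emit:
carry_out(series=[{"tz": -50,"rz": -6.7},{"tz": -49},{"tx": -20,"ty": -20},{"tx": -30,"ty": -30},{"tx": -33,"ty": -32},{"tx": -33,"ty": -32},{"tx": -33,"ty": -32},{"tx": -33,"ty": -32},{"tx": -33,"ty": -32},{"tx": -33,"ty": -32},{"tx": -33,"ty": -32},{"tx": -33,"ty": -32},{"tx": -33,"ty": -32},{"tx": -33,"ty": -32},{"tx": -33,"ty": -32},{"tx": -30,"ty": -30},{"tx": -30,"ty": -30},{"jaw": 52},{"jaw": 52},{"jaw": 52}])

```text
validation failed for argument at $.se...
```

```bash
python3 - <<'E'
from h import *
togo([.56,.09,.33],-6.5)
p=imaging.camera_params("wrist");a=imaging.camera("wrist")
np.save("w1.npy",p);cv2.imwrite("pics/w1.png",a[:,:,::-1])
cv2.imwrite("pics/w1b.png",cv2.resize(a[:,:,::-1],(800,600),interpolation=cv2.INTER_CUBIC))
print(p["world_from_camera"].round(3))
E
```

```text
t 0.1 pos [0.1429 0.6078 0.2306] F [ 0.4 -0.9  0.1] w 0.0854
rot(deg,tool) [-0.1   0.   -6.72] shift now [-524.5 -408.9  -98.7] after rot [-473.1 -467.3  -99.4]
[[ 0.23   0.94   0.254  0.078]
 [ 0.973 -0.221 -0.061  0.623]
 [-0.001  0.261 -0.965  0.373]
 [ 0.     0.     0.     1.   ]]
```

View pics/w1b.png

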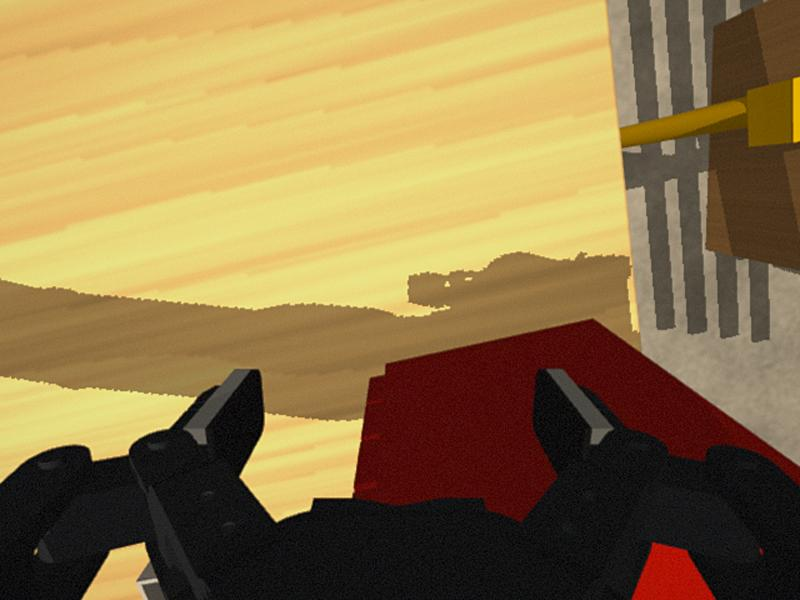

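The call was refused. The wrist picture still shows the start: the toolbox under the gripper around (480,430), fingers at (240,400) and (560,400). I'll try again with every field given.

Emit:
carry_out(series=[{"tx": 0,"ty": 0,"tz": -50,"rx": 0,"ry": 0,"rz": -6.7,"jaw": 85},{"tx": 0,"ty": 0,"tz": -49,"rx": 0,"ry": 0,"rz": 0,"jaw": 85}])

```text
time: 0.35
position: [0.1429, 0.6072, 0.3298]
eef_rot: [0.056, 0.998, -0.002, -0.0]
contact_force: [0.6, 2.0, 0.3]
gripper_width: 0.085
gripper_force: 0.0
```

Emit:
carry_out(series=[{"tx": -30,"ty": -30},{"tx": -35,"ty": -35,"jaw": 52}])

```text
validation failed for argument at $.se...
```

Emit:
carry_out(series=[{"tx": -30,"ty": -30,"tz": 0,"rx": 0,"ry": 0,"rz": 0,"jaw": 52},{"tx": -35,"ty": -35,"tz": 0,"rx": 0,"ry": 0,"rz": 0,"jaw": 52},{"tx": -35,"ty": -35,"tz": 0,"rx": 0,"ry": 0,"rz": 0,"jaw": 52},{"tx": -35,"ty": -35,"tz": 0,"rx": 0,"ry": 0,"rz": 0,"jaw": 52},{"tx": -35,"ty": -35,"tz": 0,"rx": 0,"ry": 0,"rz": 0,"jaw": 52},{"tx": -35,"ty": -35,"tz": 0,"rx": 0,"ry": 0,"rz": 0,"jaw": 52},{"tx": -35,"ty": -35,"tz": 0,"rx": 0,"ry": 0,"rz": 0,"jaw": 52},{"tx": -35,"ty": -35,"tz": 0,"rx": 0,"ry": 0,"rz": 0,"jaw": 52},{"tx": -35,"ty": -35,"tz": 0,"rx": 0,"ry": 0,"rz": 0,"jaw": 52},{"tx": -35,"ty": -35,"tz": 0,"rx": 0,"ry": 0,"rz": 0,"jaw": 52},{"tx": -35,"ty": -35,"tz": 0,"rx": 0,"ry": 0,"rz": 0,"jaw": 52},{"tx": -35,"ty": -35,"tz": 0,"rx": 0,"ry": 0,"rz": 0,"jaw": 52},{"tx": -35,"ty": -35,"tz": 0,"rx": 0,"ry": 0,"rz": 0,"jaw": 52},{"tx": -20,"ty": -20,"tz": 0,"rx": 0,"ry": 0,"rz": 0,"jaw": 52},{"tx": 0,"ty": 0,"tz": 0,"rx": 0,"ry": 0,"rz": 0,"jaw": 52},{"tx": 0,"ty": 0,"tz": 0,"rx": 0,"ry": 0,"rz": 0,"jaw": 52}])

```text
time: 1.95
position: [0.5562, 0.088, 0.3298]
eef_rot: [0.057, 0.998, 0.0, -0.001]
contact_force: [-0.4, 0.7, -0.9]
gripper_width: 0.052
gripper_force: 0.0
```

```bash
python3 - <<'E'
from h import *
togo([.56,.09,.33],-6.5)
p=imaging.camera_params("wrist");a=imaging.camera("wrist")
np.save("w1.npy",p);cv2.imwrite("pics/w1.png",a[:,:,::-1])
cv2.imwrite("pics/w1b.png",cv2.resize(a[:,:,::-1],(800,600),interpolation=cv2.INTER_CUBIC))
E
```

```text
t 1.95 pos [0.5562 0.088  0.3298] F [-0.4  0.7 -0.9] w 0.052
rot(deg,tool) [ 0.02 -0.07 -0.08] shift now [-3.6  2.4 -0.2] after rot [-3.6  2.4 -0.2]
```

View pics/w1b.png

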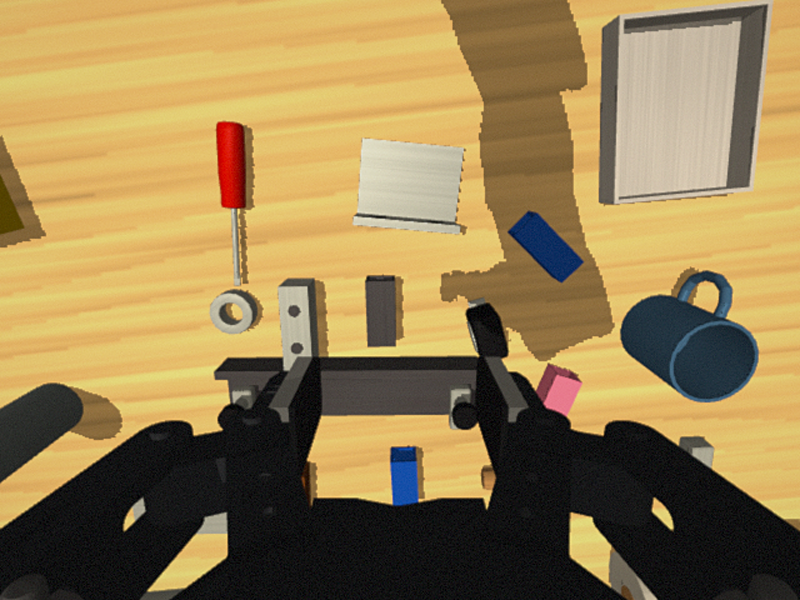

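The wrist view shows the offcut's top at about (367,288)–(396,346), the bracket's upright edge at (355,217)–(463,230), the stop's top-left corner at (313,281), and the tray rim at (603,17)–(750,190). I'll compare this with the top-view estimates.

```bash
python3 - <<'E'
from h import *
p=np.load("w1.npy",allow_pickle=True).item()
q=lambda l,z:[print(n,ray(p,(x/1.25,y/1.25),z).round(4)) for n,x,y in l]
q([("o",367,288),("o",394,288),("o",396,346),("o",369,346)],.03)
q([("sOut",313,281)],.04)
q([("bR",355,223),("bL",461,233)],.05);q([("bfL",464,149),("bfR",363,138)],.008)
q([("tr",603,17),("tr",770,5),("tr",751,189),("tr",607,203)],.035)
g=.0187; c=np.array([.619,.064])
togo([c[0],c[1],.10],-5)
a=cv2.imread("pics/w1.png");cv2.imwrite("pics/w1c.png",cv2.resize(a[95:295,160:400],None,fx=3.3,fy=3,interpolation=cv2.INTER_CUBIC))
E
```

```text
o [0.5909 0.0527 0.03  ]
o [0.5941 0.0798 0.03  ]
o [0.6561 0.0745 0.03  ]
o [0.6528 0.0465 0.03  ]
sOut [0.5755 0.002  0.04  ]
bR [0.5237 0.0519 0.05  ]
bL [0.5442 0.1487 0.05  ]
bfL [0.4684 0.1635 0.008 ]
bfR [0.447  0.0667 0.008 ]
tr [0.376  0.2866 0.035 ]
tr [0.3833 0.4284 0.035 ]
tr [0.5366 0.4254 0.035 ]
tr [0.5339 0.2906 0.035 ]
t 2.0 pos [0.5557 0.0893 0.33  ] F [-0.9  1.2  0.9] w 0.0517
rot(deg,tool) [ 0.05 -0.08 -1.45] shift now [-66.1 -18.2 229.9] after rot [-65.3 -19.7 230. ]
```

View pics/w1c.png

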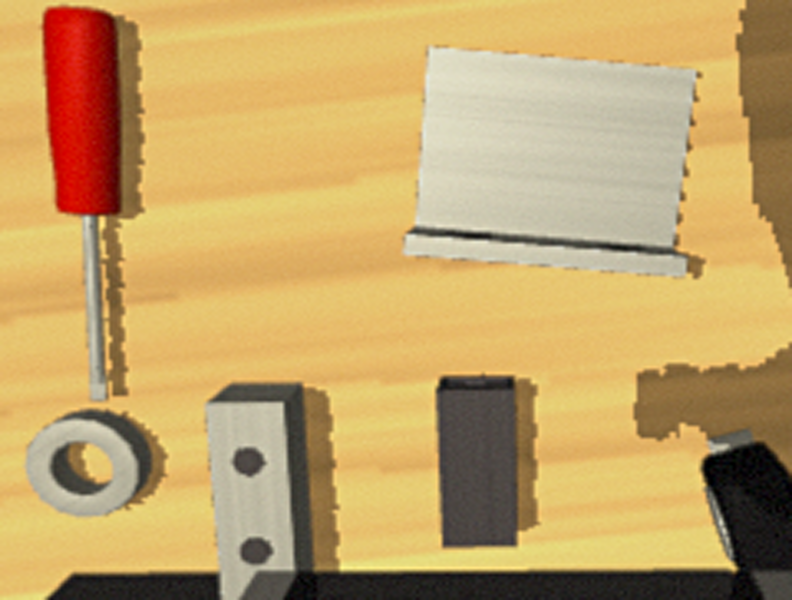

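Emit:
carry_out(series=[{"tx": -33,"ty": -10,"tz": 40,"rx": 0,"ry": 0,"rz": -1.4,"jaw": 52},{"tx": -32,"ty": -10,"tz": 40,"rx": 0,"ry": 0,"rz": 0,"jaw": 52},{"tx": -1,"ty": 0,"tz": 40,"rx": 0,"ry": 0,"rz": 0,"jaw": 52},{"tx": 0,"ty": 0,"tz": 40,"rx": 0,"ry": 0,"rz": 0,"jaw": 52},{"tx": 0,"ty": 0,"tz": 40,"rx": 0,"ry": 0,"rz": 0,"jaw": 52},{"tx": 0,"ty": 0,"tz": 40,"rx": 0,"ry": 0,"rz": 0,"jaw": 52},{"tx": 0,"ty": 0,"tz": 25,"rx": 0,"ry": 0,"rz": 0,"jaw": 52},{"tx": 0,"ty": 0,"tz": 0,"rx": 0,"ry": 0,"rz": 0,"jaw": 52},{"tx": 0,"ty": 0,"tz": 30,"rx": 0,"ry": 0,"rz": 0,"jaw": 52},{"tx": 0,"ty": 0,"tz": 22,"rx": 0,"ry": 0,"rz": 0,"jaw": 52},{"tx": 0,"ty": 0,"tz": 8,"rx": 0,"ry": 0,"rz": 0,"jaw": 52},{"tx": 0,"ty": 0,"tz": 0,"rx": 0,"ry": 0,"rz": 0,"jaw": 52}])

```text
time: 3.2
position: [0.6171, 0.0639, 0.0095]
eef_rot: [0.044, 0.999, 0.0, -0.0]
contact_force: [-0.3, -0.4, 0.1]
gripper_width: 0.0521
gripper_force: 0.0
```

Emit:
carry_out(series=[{"tx": 0,"ty": 0,"tz": 0,"rx": 0,"ry": 0,"rz": 0,"jaw": 25},{"tx": 0,"ty": 0,"tz": 0,"rx": 0,"ry": 0,"rz": 0,"jaw": 15},{"tx": 0,"ty": 0,"tz": 0,"rx": 0,"ry": 0,"rz": 0,"jaw": 10},{"tx": 0,"ty": 0,"tz": 0,"rx": 0,"ry": 0,"rz": 0,"jaw": 10},{"tx": 0,"ty": 0,"tz": 0,"rx": 0,"ry": 0,"rz": 0,"jaw": 10},{"tx": 0,"ty": 0,"tz": 0,"rx": 0,"ry": 0,"rz": 0,"jaw": 10}])

```text
time: 3.8
position: [0.6185, 0.0632, 0.0111]
eef_rot: [0.045, 0.999, 0.0, 0.002]
contact_force: [-0.9, 0.3, 6.9]
gripper_width: 0.0285
gripper_force: 60.2
```

Emit:
carry_out(series=[{"tx": 0,"ty": 0,"tz": -20,"rx": 0,"ry": 0,"rz": 0,"jaw": 10},{"tx": 0,"ty": 0,"tz": -30,"rx": 0,"ry": 0,"rz": 0,"jaw": 10},{"tx": 0,"ty": 0,"tz": -35,"rx": 0,"ry": 0,"rz": 0,"jaw": 10},{"tx": 0,"ty": 0,"tz": -35,"rx": 0,"ry": 0,"rz": 0,"jaw": 10},{"tx": 10,"ty": 15,"tz": -5,"rx": 0,"ry": 0,"rz": 0,"jaw": 10},{"tx": 20,"ty": 30,"tz": 0,"rx": 0,"ry": 0,"rz": 0,"jaw": 10},{"tx": 22,"ty": 33,"tz": 0,"rx": 0,"ry": 0,"rz": 0,"jaw": 10},{"tx": 22,"ty": 33,"tz": 0,"rx": 0,"ry": 0,"rz": 0,"jaw": 10},{"tx": 22,"ty": 33,"tz": 0,"rx": 0,"ry": 0,"rz": 0,"jaw": 10},{"tx": 22,"ty": 33,"tz": 0,"rx": 0,"ry": 0,"rz": 0,"jaw": 10},{"tx": 22,"ty": 33,"tz": 0,"rx": 0,"ry": 0,"rz": 0,"jaw": 10},{"tx": 20,"ty": 30,"tz": 0,"rx": 0,"ry": 0,"rz": 0,"jaw": 10},{"tx": 16,"ty": 25,"tz": 0,"rx": 0,"ry": 0,"rz": 0,"jaw": 10},{"tx": 10,"ty": 15,"tz": 0,"rx": 0,"ry": 0,"rz": 0,"jaw": 10},{"tx": 0,"ty": 0,"tz": 0,"rx": 0,"ry": 0,"rz": 0,"jaw": 10},{"tx": 0,"ty": 0,"tz": 0,"rx": 0,"ry": 0,"rz": 0,"jaw": 10}])

```text
time: 5.4
position: [0.4562, 0.3578, 0.1337]
eef_rot: [0.044, 0.999, -0.001, -0.0]
contact_force: [-0.2, -1.4, -2.0]
gripper_width: 0.0288
gripper_force: 59.6
```

```bash
python3 - <<'E'
from h import *
togo([.457,.358,.024],-5)
cv2.imwrite("pics/s2.png",imaging.camera("wrist")[:,:,::-1])
E
```

```text
t 5.4 pos [0.4562 0.3578 0.1337] F [-0.2 -1.4 -2. ] w 0.0288
rot(deg,tool) [-0.08 -0.03 -0.06] shift now [ -0.8   0.4 109.7] after rot [ -0.8   0.2 109.7]
```

View pics/s2.png

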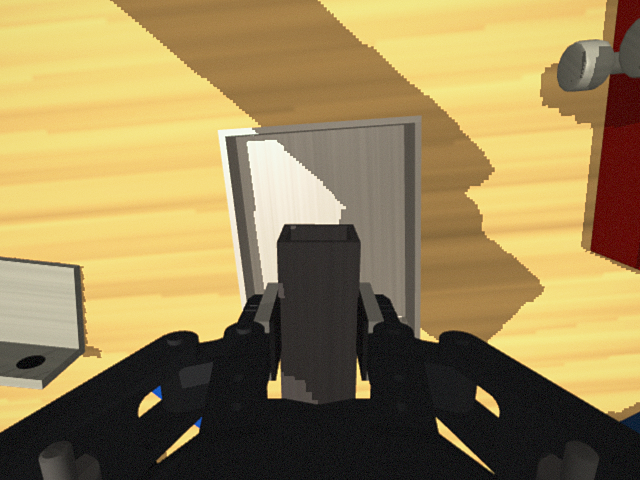

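The wrist view shows the offcut held, with its end at (318,235), above the tray rim (220–420, 120–310). I'll lower and release it.

Emit:
carry_out(series=[{"tx": 0,"ty": 0,"tz": 30,"rx": 0,"ry": 0,"rz": 0,"jaw": 10},{"tx": 0,"ty": 0,"tz": 35,"rx": 0,"ry": 0,"rz": 0,"jaw": 10},{"tx": 0,"ty": 0,"tz": 30,"rx": 0,"ry": 0,"rz": 0,"jaw": 10},{"tx": 0,"ty": 0,"tz": 15,"rx": 0,"ry": 0,"rz": 0,"jaw": 10},{"tx": 0,"ty": 0,"tz": 8,"rx": 0,"ry": 0,"rz": 0,"jaw": 10},{"tx": 0,"ty": 0,"tz": 0,"rx": 0,"ry": 0,"rz": 0,"jaw": 10},{"tx": 0,"ty": 0,"tz": 0,"rx": 0,"ry": 0,"rz": 0,"jaw": 10},{"tx": 0,"ty": 0,"tz": 0,"rx": 0,"ry": 0,"rz": 0,"jaw": 45},{"tx": 0,"ty": 0,"tz": 0,"rx": 0,"ry": 0,"rz": 0,"jaw": 45},{"tx": 0,"ty": 0,"tz": 0,"rx": 0,"ry": 0,"rz": 0,"jaw": 45},{"tx": 0,"ty": 0,"tz": 0,"rx": 0,"ry": 0,"rz": 0,"jaw": 45},{"tx": 0,"ty": 0,"tz": -20,"rx": 0,"ry": 0,"rz": 0,"jaw": 45},{"tx": 0,"ty": 0,"tz": -40,"rx": 0,"ry": 0,"rz": 0,"jaw": 45},{"tx": 0,"ty": 0,"tz": -45,"rx": 0,"ry": 0,"rz": 0,"jaw": 45},{"tx": 0,"ty": 0,"tz": -45,"rx": 0,"ry": 0,"rz": 0,"jaw": 45},{"tx": 0,"ty": 0,"tz": -45,"rx": 0,"ry": 0,"rz": 0,"jaw": 45},{"tx": 0,"ty": 0,"tz": -20,"rx": 0,"ry": 0,"rz": 0,"jaw": 45},{"tx": 0,"ty": 0,"tz": 0,"rx": 0,"ry": 0,"rz": 0,"jaw": 45}])

```text
time: 7.25
position: [0.4586, 0.3597, 0.2349]
eef_rot: [0.045, 0.999, 0.003, 0.003]
contact_force: [-0.2, -0.2, -0.1]
gripper_width: 0.0448
gripper_force: 0.0
```

```bash
python3 - <<'E'
from h import *
p=np.load("w1.npy",allow_pickle=True).item()
u=lambda x,y:(160+x/3.3,95+y/3)
A=[ray(p,u(*a),.05)[:2].round(4) for a in((404,256),(686,276),(415,230),(683,252))];print(A)
print("stopOut",ray(p,u(285,402),.04).round(4),"stop low",ray(p,u(304,384),0).round(4))
print(robot.observe()["joints"].round(3))
togo([.530,.1,.14],-11.5+90);togo([.530,.1,.14],-101.5)
E
```

```text
[array([0.5257, 0.0497]), array([0.5448, 0.1476]), array([0.5163, 0.055 ]), array([0.5355, 0.1473])]
stopOut [ 0.5801 -0.0038  0.04  ] stop low [ 0.5813 -0.0039  0.    ]
[-0.69   0.621 -0.093  1.704  0.075  0.812  0.665]
t 7.25 pos [0.4586 0.3597 0.2349] F [-0.2 -0.2 -0.1] w 0.0448
rot(deg,tool) [ 4.000e-02  4.800e-01 -8.364e+01] shift now [ -93.9 -252.8   94. ] after rot [ 240.3 -121.8   94.9]
t 7.25 pos [0.4586 0.3597 0.2349] F [-0.2 -0.2 -0.1] w 0.0448
rot(deg,tool) [ 5.000e-01 -5.000e-02  9.636e+01] shift now [ -93.9 -252.8   94. ] after rot [-240.3  121.8   94.9]
```

Emit:
carry_out(series=[{"tx": -9,"ty": -24,"tz": 0,"rx": 0,"ry": 0,"rz": 0,"jaw": 40},{"tx": -15,"ty": -41,"tz": 0,"rx": 0,"ry": 0,"rz": 0,"jaw": 40},{"tx": -17,"ty": -46,"tz": 0,"rx": 0,"ry": 0,"rz": 0,"jaw": 40},{"tx": -17,"ty": -46,"tz": 0,"rx": 0,"ry": 0,"rz": 0,"jaw": 40},{"tx": -17,"ty": -46,"tz": 0,"rx": 0,"ry": 0,"rz": 0,"jaw": 40},{"tx": -12,"ty": -32,"tz": 0,"rx": 0,"ry": 0,"rz": 0,"jaw": 40},{"tx": -7,"ty": -18,"tz": 0,"rx": 0,"ry": 0,"rz": 0,"jaw": 40},{"tx": 0,"ty": 0,"tz": 0,"rx": 0,"ry": 0,"rz": 8,"jaw": 40},{"tx": 0,"ty": 0,"tz": 0,"rx": 0,"ry": 0,"rz": 8,"jaw": 40},{"tx": 0,"ty": 0,"tz": 0,"rx": 0,"ry": 0,"rz": 8,"jaw": 40},{"tx": 0,"ty": 0,"tz": 0,"rx": 0,"ry": 0,"rz": 8,"jaw": 40},{"tx": 0,"ty": 0,"tz": 0,"rx": 0,"ry": 0,"rz": 8,"jaw": 40},{"tx": 0,"ty": 0,"tz": 0,"rx": 0,"ry": 0,"rz": 8,"jaw": 40},{"tx": 0,"ty": 0,"tz": 0,"rx": 0,"ry": 0,"rz": 8,"jaw": 40},{"tx": 0,"ty": 0,"tz": 0,"rx": 0,"ry": 0,"rz": 8,"jaw": 40},{"tx": 0,"ty": 0,"tz": 0,"rx": 0,"ry": 0,"rz": 8,"jaw": 40},{"tx": 0,"ty": 0,"tz": 0,"rx": 0,"ry": 0,"rz": 8,"jaw": 40},{"tx": 0,"ty": 0,"tz": 0,"rx": 0,"ry": 0,"rz": 8,"jaw": 40},{"tx": 0,"ty": 0,"tz": 0,"rx": 0,"ry": 0,"rz": 8.4,"jaw": 40},{"tx": 0,"ty": 0,"tz": 0,"rx": 0,"ry": 0,"rz": 0,"jaw": 40}])

```text
time: 9.25
position: [0.5271, 0.0978, 0.23]
eef_rot: [0.775, 0.632, -0.001, -0.0]
contact_force: [-1.0, 0.4, 0.0]
gripper_width: 0.0397
gripper_force: 0.0
```

```bash
python3 - <<'E'
from h import *
togo([.531,.0995,.024],-101.5);print(robot.observe()["joints"].round(3))
E
```

```text
t 9.25 pos [0.5271 0.0978 0.23  ] F [-1.   0.4  0. ] w 0.0397
rot(deg,tool) [-0.1   0.1  -0.04] shift now [  2.8   3.9 205.9] after rot [  2.4   3.5 206. ]
[-0.502  0.603  0.383  1.852 -0.315  0.749 -0.148]
```

Emit:
carry_out(series=[{"tx": 2.5,"ty": 3.5,"tz": 30,"rx": 0,"ry": 0,"rz": 0,"jaw": 40},{"tx": 0,"ty": 0,"tz": 45,"rx": 0,"ry": 0,"rz": 0,"jaw": 40},{"tx": 0,"ty": 0,"tz": 45,"rx": 0,"ry": 0,"rz": 0,"jaw": 40},{"tx": 0,"ty": 0,"tz": 25,"rx": 0,"ry": 0,"rz": 0,"jaw": 40},{"tx": 0,"ty": 0,"tz": 20,"rx": 0,"ry": 0,"rz": 0,"jaw": 40},{"tx": 0,"ty": 0,"tz": 20,"rx": 0,"ry": 0,"rz": 0,"jaw": 40},{"tx": 0,"ty": 0,"tz": 15,"rx": 0,"ry": 0,"rz": 0,"jaw": 40},{"tx": 0,"ty": 0,"tz": 6,"rx": 0,"ry": 0,"rz": 0,"jaw": 40},{"tx": 0,"ty": 0,"tz": 0,"rx": 0,"ry": 0,"rz": 0,"jaw": 40},{"tx": 0,"ty": 0,"tz": 0,"rx": 0,"ry": 0,"rz": 0,"jaw": 25},{"tx": 0,"ty": 0,"tz": 0,"rx": 0,"ry": 0,"rz": 0,"jaw": 15},{"tx": 0,"ty": 0,"tz": 0,"rx": 0,"ry": 0,"rz": 0,"jaw": 10},{"tx": 0,"ty": 0,"tz": 0,"rx": 0,"ry": 0,"rz": 0,"jaw": 5},{"tx": 0,"ty": 0,"tz": 0,"rx": 0,"ry": 0,"rz": 0,"jaw": 0},{"tx": 0,"ty": 0,"tz": 0,"rx": 0,"ry": 0,"rz": 0,"jaw": 0},{"tx": 0,"ty": 0,"tz": 0,"rx": 0,"ry": 0,"rz": 0,"jaw": 0}])

```text
time: 10.85
position: [0.5325, 0.0998, 0.0259]
eef_rot: [0.775, 0.633, 0.001, 0.0]
contact_force: [-0.6, 0.4, 6.3]
gripper_width: 0.0064
gripper_force: 59.7
```

```bash
python3 - <<'E'
from h import *
togo([.531,.0995,.024],-101.5)
p=imaging.camera_params("wrist");a=imaging.camera("wrist")
np.save("w3.npy",p);cv2.imwrite("pics/w3.png",a[:,:,::-1])
E
```

```text
t 10.85 pos [0.5325 0.0998 0.0259] F [-0.6  0.4  6.3] w 0.0064
rot(deg,tool) [ 0.08 -0.04 -0.02] shift now [-0.6 -1.4  1.9] after rot [-0.6 -1.4  1.9]
```

View pics/w3.png

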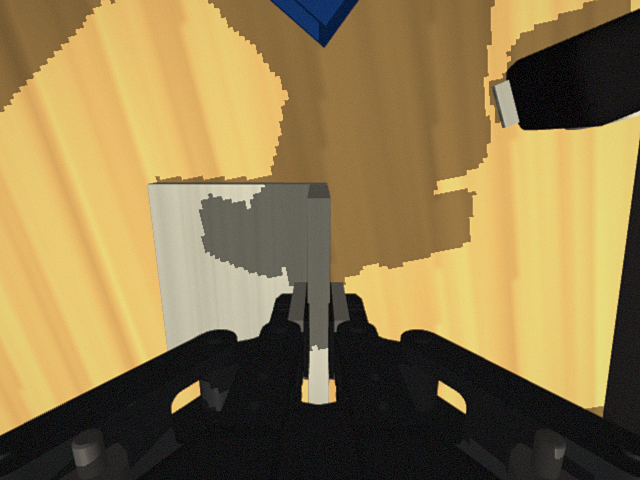

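The upright is held between the pads; its +y end top edge shows at (308–329, 197).

```bash
python3 - <<'E'
from h import *
p=np.load("w3.npy",allow_pickle=True).item()
s=robot.observe();r=R.from_quat(s["eef_rot"])
for uv in((308,197),(329,197)):
    print((r.inv().apply(ray(p,uv,.05)-s["position"])*1000).round(1))
E
```

```text
[ 48.7  -4.5 -24.1]
[ 48.7   2.4 -24.1]
```

Emit:
carry_out(series=[{"tx": 0,"ty": 0,"tz": -4,"rx": 0,"ry": 0,"rz": 0,"jaw": 0},{"tx": 0,"ty": 0,"tz": 0,"rx": 0,"ry": 0,"rz": -2.5,"jaw": 0},{"tx": 0,"ty": 0,"tz": 0,"rx": 0,"ry": 0,"rz": -2.8,"jaw": 0},{"tx": -6,"ty": 10,"tz": 0,"rx": 0,"ry": 0,"rz": 0,"jaw": 0},{"tx": -10,"ty": 15,"tz": 0,"rx": 0,"ry": 0,"rz": 0,"jaw": 0},{"tx": -10,"ty": 15,"tz": 0,"rx": 0,"ry": 0,"rz": 0,"jaw": 0},{"tx": -4,"ty": 15,"tz": 0,"rx": 0,"ry": 0,"rz": 0,"jaw": 0},{"tx": 0,"ty": 15,"tz": 0,"rx": 0,"ry": 0,"rz": 0,"jaw": 0},{"tx": 0,"ty": 0,"tz": 0,"rx": 0,"ry": 0,"rz": 0,"jaw": 0}])

```text
time: 11.8
position: [0.6021, 0.0604, 0.0291]
eef_rot: [0.745, 0.667, 0.002, 0.002]
contact_force: [0.9, -1.1, -8.7]
gripper_width: 0.0066
gripper_force: 58.8
```

```bash
python3 - <<'E'
from h import *
n=np.array([.9942,-.108]);t=np.array([.108,.9942]);X=.638*n+.1095*t
togo([X[0],X[1],.024],-96.2)
E
```

```text
t 11.8 pos [0.6021 0.0604 0.0291] F [ 0.9 -1.1 -8.7] w 0.0066
rot(deg,tool) [ 0.33  0.04 -0.1 ] shift now [-15.5  46.    5.4] after rot [-15.6  46.    5.1]
```

Emit:
carry_out(series=[{"tx": -2,"ty": 12,"tz": 0,"rx": 0,"ry": 0,"rz": 0,"jaw": 0},{"tx": -4,"ty": 14,"tz": 0,"rx": 0,"ry": 0,"rz": 0,"jaw": 0},{"tx": -4,"ty": 12,"tz": 0,"rx": 0,"ry": 0,"rz": 0,"jaw": 0},{"tx": 0,"ty": 8,"tz": 0,"rx": 0,"ry": 0,"rz": 0,"jaw": 0},{"tx": 0,"ty": 0,"tz": 0,"rx": 0,"ry": 0,"rz": 0,"jaw": 0},{"tx": -2,"ty": 0,"tz": 0,"rx": 0,"ry": 0,"rz": 0,"jaw": 0},{"tx": -1.5,"ty": 0,"tz": 0,"rx": 0,"ry": 0,"rz": 0,"jaw": 0},{"tx": 0,"ty": 0,"tz": 0,"rx": 0,"ry": 0,"rz": 0,"jaw": 0}])

```text
time: 12.6
position: [0.6415, 0.0435, 0.0289]
eef_rot: [0.744, 0.668, -0.001, -0.0]
contact_force: [0.3, -0.6, -9.1]
gripper_width: 0.0067
gripper_force: 58.9
```

Emit:
carry_out(series=[{"tx": -1,"ty": 0,"tz": 0,"rx": 0,"ry": 0,"rz": 0,"jaw": 0},{"tx": -1,"ty": 0,"tz": 0,"rx": 0,"ry": 0,"rz": 0,"jaw": 0},{"tx": 0,"ty": 0,"tz": 0,"rx": 0,"ry": 0,"rz": 0,"jaw": 0}])

```text
time: 12.9
position: [0.6422, 0.0416, 0.0292]
eef_rot: [0.745, 0.668, -0.0, 0.0]
contact_force: [0.4, 1.3, -9.3]
gripper_width: 0.0068
gripper_force: 58.9
```

Emit:
carry_out(series=[{"tx": -1,"ty": 0,"tz": 0,"rx": 0,"ry": 0,"rz": 0,"jaw": 0},{"tx": -1,"ty": 0,"tz": 0,"rx": 0,"ry": 0,"rz": 0,"jaw": 0},{"tx": 0,"ty": 0,"tz": 0,"rx": 0,"ry": 0,"rz": 0,"jaw": 0}])

```text
time: 13.2
position: [0.6421, 0.0402, 0.0291]
eef_rot: [0.744, 0.668, 0.0, -0.0]
contact_force: [-0.2, 0.7, -9.8]
gripper_width: 0.0067
gripper_force: 59.0
```

Emit:
carry_out(series=[{"tx": -1,"ty": 0,"tz": 0,"rx": 0,"ry": 0,"rz": 0,"jaw": 0},{"tx": -1,"ty": 0,"tz": 0,"rx": 0,"ry": 0,"rz": 0,"jaw": 0},{"tx": 0,"ty": 0,"tz": 0,"rx": 0,"ry": 0,"rz": 0,"jaw": 0}])

```text
time: 13.5
position: [0.642, 0.0401, 0.0292]
eef_rot: [0.744, 0.668, 0.001, -0.001]
contact_force: [0.1, 4.2, -8.6]
gripper_width: 0.0067
gripper_force: 59.1
```

Emit:
carry_out(series=[{"tx": -1,"ty": 0,"tz": 0,"rx": 0,"ry": 0,"rz": 0,"jaw": 0},{"tx": -1,"ty": 0,"tz": 0,"rx": 0,"ry": 0,"rz": 0,"jaw": 0},{"tx": 0,"ty": 0,"tz": 0,"rx": 0,"ry": 0,"rz": 0,"jaw": 0}])

```text
time: 13.8
position: [0.642, 0.04, 0.0293]
eef_rot: [0.744, 0.669, 0.002, -0.002]
contact_force: [-0.1, 8.0, -6.9]
gripper_width: 0.0069
gripper_force: 59.2
```

Stop contact is felt at 8 N. Next I'll ease off sideways, set the bracket down and release.

Emit:
carry_out(series=[{"tx": 1.5,"ty": 0,"tz": 2,"rx": 0,"ry": 0,"rz": 0,"jaw": 0},{"tx": 0,"ty": 0,"tz": 2,"rx": 0,"ry": 0,"rz": 0,"jaw": 0},{"tx": 0,"ty": 0,"tz": 2,"rx": 0,"ry": 0,"rz": 0,"jaw": 0},{"tx": 0,"ty": 0,"tz": 1,"rx": 0,"ry": 0,"rz": 0,"jaw": 0},{"tx": 0,"ty": 0,"tz": 0,"rx": 0,"ry": 0,"rz": 0,"jaw": 0}])

```text
time: 14.3
position: [0.6426, 0.0401, 0.0259]
eef_rot: [0.744, 0.668, 0.002, -0.001]
contact_force: [-6.4, 6.8, 18.1]
gripper_width: 0.0068
gripper_force: 62.9
```

Emit:
carry_out(series=[{"tx": 0,"ty": 0,"tz": -3,"rx": 0,"ry": 0,"rz": 0,"jaw": 0},{"tx": 0,"ty": 0,"tz": 0,"rx": 0,"ry": 0,"rz": 0,"jaw": 12},{"tx": 0,"ty": 0,"tz": 0,"rx": 0,"ry": 0,"rz": 0,"jaw": 22},{"tx": 0,"ty": 0,"tz": 0,"rx": 0,"ry": 0,"rz": 0,"jaw": 22},{"tx": 0,"ty": 0,"tz": 0,"rx": 0,"ry": 0,"rz": 0,"jaw": 22},{"tx": 0,"ty": 0,"tz": -15,"rx": 0,"ry": 0,"rz": 0,"jaw": 22},{"tx": 0,"ty": 0,"tz": -25,"rx": 0,"ry": 0,"rz": 0,"jaw": 22},{"tx": 0,"ty": 0,"tz": -30,"rx": 0,"ry": 0,"rz": 0,"jaw": 22},{"tx": 0,"ty": -10,"tz": -30,"rx": 0,"ry": 0,"rz": 0,"jaw": 22},{"tx": 0,"ty": -20,"tz": 0,"rx": 0,"ry": 0,"rz": 0,"jaw": 10},{"tx": 0,"ty": -5,"tz": 0,"rx": 0,"ry": 0,"rz": 0,"jaw": 0},{"tx": 0,"ty": 0,"tz": 0,"rx": 0,"ry": 0,"rz": 0,"jaw": 0},{"tx": 0,"ty": 0,"tz": 0,"rx": 0,"ry": 0,"rz": 0,"jaw": 0}])

```text
time: 15.6
position: [0.6075, 0.0411, 0.1249]
eef_rot: [0.744, 0.668, 0.0, 0.0]
contact_force: [0.5, 0.5, -0.3]
gripper_width: -0.0003
gripper_force: 0.0
```

```bash
python3 - <<'E'
from h import *
togo([.642,.040,.026],-96.2)
p=imaging.camera_params("wrist");a=imaging.camera("wrist")
np.save("w4.npy",p);cv2.imwrite("pics/w4.png",a[:,:,::-1])
E
```

```text
t 15.6 pos [0.6075 0.0411 0.1249] F [ 0.5  0.5 -0.3] w -0.0003
rot(deg,tool) [ 0.01  0.   -0.02] shift now [ 2.7 34.4 98.9] after rot [ 2.6 34.4 98.9]
```

View pics/w4.png

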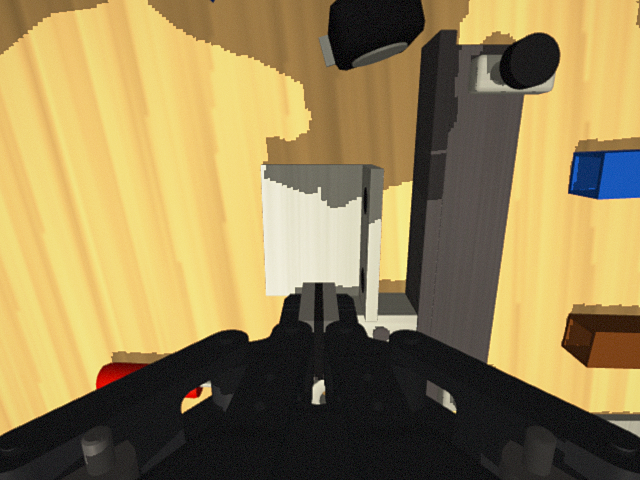

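The bracket stands about 28 mm off the fence (upright at (370,240), fence face at (420,240)), with its end against the stop near (375,300). I'll descend with shut fingers onto the flat leg in front of the upright and push.

Emit:
carry_out(series=[{"tx": 1,"ty": 0,"tz": 30,"rx": 0,"ry": 0,"rz": 0,"jaw": 0},{"tx": 0,"ty": 0,"tz": 30,"rx": 0,"ry": 0,"rz": 0,"jaw": 0},{"tx": 0,"ty": 0,"tz": 25,"rx": 0,"ry": 0,"rz": 0,"jaw": 0},{"tx": 0,"ty": 0,"tz": 15,"rx": 0,"ry": 0,"rz": 0,"jaw": 0},{"tx": 0,"ty": 0,"tz": 8,"rx": 0,"ry": 0,"rz": 0,"jaw": 0},{"tx": 0,"ty": 0,"tz": 4,"rx": 0,"ry": 0,"rz": 0,"jaw": 0},{"tx": 0,"ty": 0,"tz": 0,"rx": 0,"ry": 0,"rz": 0,"jaw": 0},{"tx": 0,"ty": 0,"tz": 0,"rx": 0,"ry": 0,"rz": 0,"jaw": 0}])

```text
time: 16.45
position: [0.6079, 0.0421, 0.014]
eef_rot: [0.744, 0.668, 0.001, 0.001]
contact_force: [0.4, 0.2, 0.2]
gripper_width: -0.0001
gripper_force: 0.0
```

Emit:
carry_out(series=[{"tx": 0,"ty": 8,"tz": 0,"rx": 0,"ry": 0,"rz": 0,"jaw": 0},{"tx": 0,"ty": 4,"tz": 0,"rx": 0,"ry": 0,"rz": 0,"jaw": 0},{"tx": 0,"ty": 3,"tz": 0,"rx": 0,"ry": 0,"rz": 0,"jaw": 0},{"tx": 0,"ty": 3,"tz": 0,"rx": 0,"ry": 0,"rz": 0,"jaw": 0},{"tx": 0,"ty": 3,"tz": 0,"rx": 0,"ry": 0,"rz": 0,"jaw": 0},{"tx": 0,"ty": 0,"tz": 0,"rx": 0,"ry": 0,"rz": 0,"jaw": 0}])

```text
time: 17.05
position: [0.6266, 0.0401, 0.0127]
eef_rot: [0.744, 0.668, -0.001, -0.001]
contact_force: [-4.3, 0.5, 0.8]
gripper_width: -0.0002
gripper_force: 2.1
```

Emit:
carry_out(series=[{"tx": -0.3,"ty": 3,"tz": 0,"rx": 0,"ry": 0,"rz": 0,"jaw": 0},{"tx": -0.3,"ty": 3,"tz": 0,"rx": 0,"ry": 0,"rz": 0,"jaw": 0},{"tx": -0.3,"ty": 3,"tz": 0,"rx": 0,"ry": 0,"rz": 0,"jaw": 0},{"tx": -0.3,"ty": 3,"tz": 0,"rx": 0,"ry": 0,"rz": 0,"jaw": 0},{"tx": 0,"ty": 0,"tz": 0,"rx": 0,"ry": 0,"rz": 0,"jaw": 0}])

```text
time: 17.55
position: [0.6403, 0.038, 0.0129]
eef_rot: [0.744, 0.668, 0.0, -0.0]
contact_force: [-2.4, 2.5, 0.5]
gripper_width: -0.0002
gripper_force: 1.5
```

Emit:
carry_out(series=[{"tx": -0.3,"ty": 3,"tz": 0,"rx": 0,"ry": 0,"rz": 0,"jaw": 0},{"tx": -0.3,"ty": 3,"tz": 0,"rx": 0,"ry": 0,"rz": 0,"jaw": 0},{"tx": -0.3,"ty": 2,"tz": 0,"rx": 0,"ry": 0,"rz": 0,"jaw": 0},{"tx": 0,"ty": 0,"tz": 0,"rx": 0,"ry": 0,"rz": 0,"jaw": 0}])

```text
time: 17.95
position: [0.6472, 0.0369, 0.013]
eef_rot: [0.744, 0.668, 0.0, -0.001]
contact_force: [-4.8, 4.5, 0.5]
gripper_width: 0.0003
gripper_force: 2.5
```

Emit:
carry_out(series=[{"tx": 0,"ty": 2,"tz": 0,"rx": 0,"ry": 0,"rz": 0,"jaw": 0},{"tx": 0,"ty": 2,"tz": 0,"rx": 0,"ry": 0,"rz": 0,"jaw": 0},{"tx": 0,"ty": 0,"tz": 0,"rx": 0,"ry": 0,"rz": 0,"jaw": 0}])

```text
time: 18.25
position: [0.6502, 0.0364, 0.013]
eef_rot: [0.744, 0.668, -0.001, -0.002]
contact_force: [-5.5, 3.8, 1.3]
gripper_width: 0.0002
gripper_force: 3.5
```

Emit:
carry_out(series=[{"tx": 0,"ty": 2,"tz": 0,"rx": 0,"ry": 0,"rz": 0,"jaw": 0},{"tx": 0,"ty": 1,"tz": 0,"rx": 0,"ry": 0,"rz": 0,"jaw": 0},{"tx": 0,"ty": 0,"tz": 0,"rx": 0,"ry": 0,"rz": 0,"jaw": 0}])

```text
time: 18.55
position: [0.6534, 0.0357, 0.013]
eef_rot: [0.744, 0.668, -0.001, -0.001]
contact_force: [-6.2, 3.0, 1.3]
gripper_width: -0.0
gripper_force: 3.1
```

Emit:
carry_out(series=[{"tx": 0,"ty": 1.5,"tz": 0,"rx": 0,"ry": 0,"rz": 0,"jaw": 0},{"tx": 0,"ty": 1.5,"tz": 0,"rx": 0,"ry": 0,"rz": 0,"jaw": 0},{"tx": 0,"ty": 0,"tz": 0,"rx": 0,"ry": 0,"rz": 0,"jaw": 0}])

```text
time: 18.85
position: [0.6539, 0.0356, 0.013]
eef_rot: [0.744, 0.668, -0.002, -0.003]
contact_force: [-10.7, 3.6, 7.0]
gripper_width: -0.0001
gripper_force: 5.7
```

Emit:
carry_out(series=[{"tx": 0,"ty": 1,"tz": 0,"rx": 0,"ry": 0,"rz": 0,"jaw": 0},{"tx": 0,"ty": 1,"tz": 0,"rx": 0,"ry": 0,"rz": 0,"jaw": 0},{"tx": 0,"ty": 0,"tz": 0,"rx": 0,"ry": 0,"rz": 0,"jaw": 0}])

```text
time: 19.15
position: [0.6538, 0.0356, 0.0128]
eef_rot: [0.744, 0.668, -0.004, -0.005]
contact_force: [-14.7, 4.0, 9.4]
gripper_width: -0.0005
gripper_force: 8.1
```

Emit:
carry_out(series=[{"tx": 0,"ty": -6,"tz": 0,"rx": 0,"ry": 0,"rz": 0,"jaw": 0},{"tx": 0,"ty": 0,"tz": 2,"rx": 0,"ry": 0,"rz": 0,"jaw": 0},{"tx": 0,"ty": 0,"tz": 2,"rx": 0,"ry": 0,"rz": 0,"jaw": 0},{"tx": 0,"ty": 0,"tz": 0,"rx": 0,"ry": 0,"rz": 0,"jaw": 0}])

```text
time: 19.55
position: [0.6539, 0.0343, 0.0118]
eef_rot: [0.745, 0.667, 0.0, 0.0]
contact_force: [-10.1, 1.1, 19.3]
gripper_width: -0.0
gripper_force: 12.9
```

Emit:
carry_out(series=[{"tx": 0,"ty": 0,"tz": 1,"rx": 0,"ry": 0,"rz": 0,"jaw": 0},{"tx": 0,"ty": 0,"tz": 1,"rx": 0,"ry": 0,"rz": 0,"jaw": 0},{"tx": 0,"ty": 0,"tz": 0,"rx": 0,"ry": 0,"rz": 0,"jaw": 0}])

```text
time: 19.85
position: [0.654, 0.0343, 0.0116]
eef_rot: [0.745, 0.667, 0.0, 0.0]
contact_force: [-14.6, 2.6, 32.1]
gripper_width: 0.0001
gripper_force: 18.5
```

```bash
python3 - <<'E'
from h import *
togo([.654,.0356,.010],-96.2)
p=imaging.camera_params("wrist");a=imaging.camera("wrist")
np.save("w5.npy",p);b=a[:,:,::-1]
cv2.imwrite("pics/w5.png",b)
E
```

```text
t 19.85 pos [0.654  0.0343 0.0116] F [-14.6   2.6  32.1] w 0.0001
rot(deg,tool) [ 0.05 -0.03 -0.07] shift now [ 1.3 -0.1  1.6] after rot [ 1.3 -0.1  1.6]
```

View pics/w5.png

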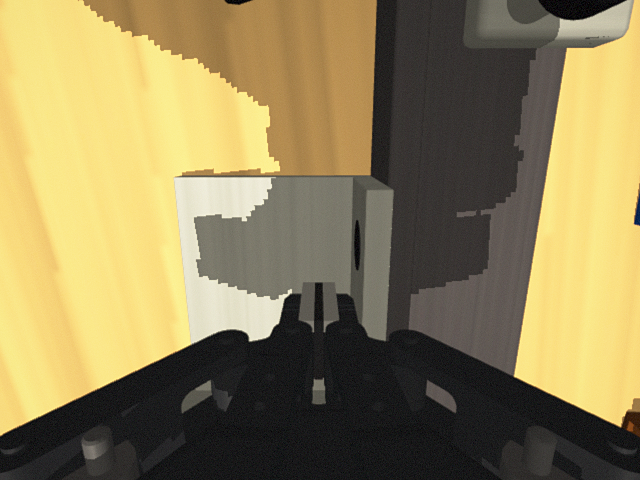

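Fingertips are on the flat leg and against the upright, and the upright is parallel to the fence at (390,190–340). The down force is too high, so I'll ease it.

Emit:
carry_out(series=[{"tx": 0,"ty": 0,"tz": -2,"rx": 0,"ry": 0,"rz": 0,"jaw": 0},{"tx": 0,"ty": 0,"tz": 0,"rx": 0,"ry": 0,"rz": 0,"jaw": 0},{"tx": 0,"ty": 0,"tz": 0,"rx": 0,"ry": 0,"rz": 0,"jaw": 0}])

```text
time: 20.2
position: [0.6539, 0.0343, 0.0119]
eef_rot: [0.745, 0.667, 0.0, 0.0]
contact_force: [-10.1, 2.0, 20.3]
gripper_width: 0.0001
gripper_force: 11.4
```

```bash
python3 - <<'E'
from h import *
a=imaging.camera("top")[:,:,::-1];b=imaging.camera("scene")[:,:,::-1]
A=cv2.resize(a[200:270,230:380],None,fx=5,fy=4,interpolation=cv2.INTER_CUBIC)
B=cv2.resize(b[205:275,270:420],None,fx=5,fy=4,interpolation=cv2.INTER_CUBIC)
cv2.imwrite("pics/m.png",np.vstack([A,B]))
E
```

```text
(no output)
```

View pics/m.png

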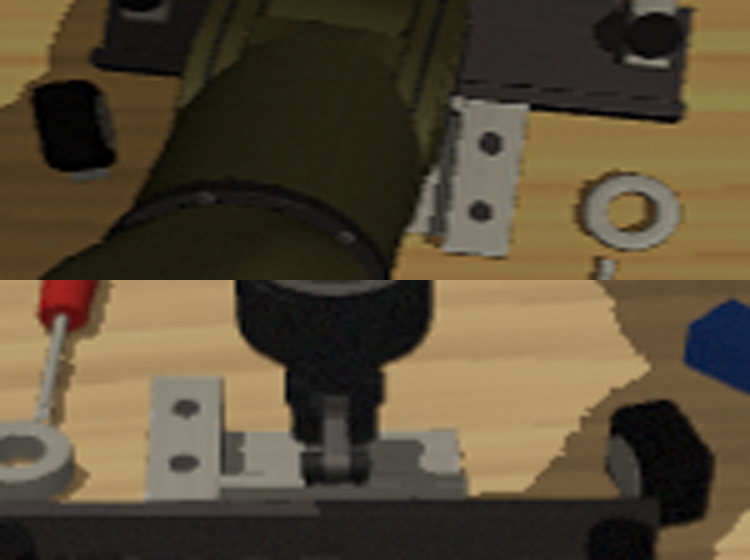

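The top half shows the stop at (485,180) and the nut undisturbed. The bottom half shows the bracket spanning x 222–467, starting at the stop's edge at 222. I'll check the butt joint numerically from the last wrist view.

```bash
python3 - <<'E'
from h import *
n=np.array([.9942,-.108]);t=np.array([.108,.9942])
p=np.load("w5.npy",allow_pickle=True).item()
for uv in((367,188.5),(392,188.5)):
    X=ray(p,uv,.05);print("n,t end",(X[:2]@n).round(4),(X[:2]@t).round(4))
p=np.load("w4.npy",allow_pickle=True).item()
for uv in((369,168),(382,168.5)):
    X=ray(p,uv,.05);print("w4 n,t end",(X[:2]@n).round(4),(X[:2]@t).round(4))
# fence angle in w5: front edge at z=.04 (375,100)?  yaw of upright outer edge in w5
a=cv2.imread("pics/w5.png");cv2.imwrite("pics/w5c.png",cv2.resize(a[160:345,335:430],None,fx=6,fy=3.2,interpolation=cv2.INTER_CUBIC))
E
```

```text
n,t end 0.6594 0.158
n,t end 0.6666 0.158
w4 n,t end 0.6284 0.1581
w4 n,t end 0.6361 0.1578
```

View pics/w5c.png

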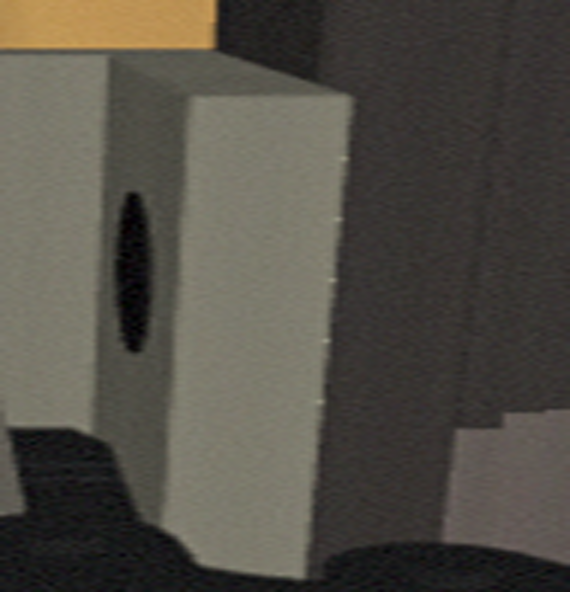

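Measured from the image, the end is at t=0.158 (0.1578 when it touched the stop) and the back face is at n=0.6666 (fence 0.667), so it is seated. I'll ease the normal load, drag it lightly against the stop to make sure, then set the final push.

Emit:
carry_out(series=[{"tx": 0,"ty": -2,"tz": 0,"rx": 0,"ry": 0,"rz": 0,"jaw": 0},{"tx": -1.5,"ty": 0,"tz": 0,"rx": 0,"ry": 0,"rz": 0,"jaw": 0},{"tx": -1.5,"ty": 0,"tz": 0,"rx": 0,"ry": 0,"rz": 0,"jaw": 0},{"tx": 0,"ty": 0,"tz": 0,"rx": 0,"ry": 0,"rz": 0,"jaw": 0}])

```text
time: 20.7
position: [0.654, 0.0343, 0.0119]
eef_rot: [0.744, 0.668, 0.003, 0.001]
contact_force: [-5.1, 4.8, 15.0]
gripper_width: 0.0002
gripper_force: 9.1
```

Emit:
carry_out(series=[{"tx": 0,"ty": 0,"tz": -1.5,"rx": 0,"ry": 0,"rz": 0,"jaw": 0},{"tx": 0,"ty": 2,"tz": 0,"rx": 0,"ry": 0,"rz": 0,"jaw": 0},{"tx": 0,"ty": 0,"tz": 0,"rx": 0,"ry": 0,"rz": 0,"jaw": 0}])

```text
time: 21.0
position: [0.6537, 0.0333, 0.012]
eef_rot: [0.744, 0.668, 0.001, -0.001]
contact_force: [-6.8, 4.0, 12.7]
gripper_width: -0.0001
gripper_force: 7.6
```

Emit:
carry_out(series=[{"tx": 0,"ty": 2,"tz": 0,"rx": 0,"ry": 0,"rz": 0,"jaw": 0},{"tx": 0,"ty": 1.5,"tz": 0,"rx": 0,"ry": 0,"rz": 0,"jaw": 0},{"tx": 0,"ty": 0,"tz": 0,"rx": 0,"ry": 0,"rz": 0,"jaw": 0},{"tx": 0,"ty": 0,"tz": 0,"rx": 0,"ry": 0,"rz": 0,"jaw": 0}])

```text
time: 21.4
position: [0.6536, 0.0333, 0.0121]
eef_rot: [0.744, 0.668, -0.002, -0.003]
contact_force: [-14.3, 4.9, 19.3]
gripper_width: -0.0
gripper_force: 13.6
```

Emit:
carry_out(series=[{"tx": 0,"ty": 0,"tz": -2.2,"rx": 0,"ry": 0,"rz": 0,"jaw": 0},{"tx": 0,"ty": 1.5,"tz": 0,"rx": 0,"ry": 0,"rz": 0,"jaw": 0},{"tx": 0,"ty": 0,"tz": 0,"rx": 0,"ry": 0,"rz": 0,"jaw": 0},{"tx": 0,"ty": 0,"tz": 0,"rx": 0,"ry": 0,"rz": 0,"jaw": 0}])

```text
time: 21.8
position: [0.6535, 0.0331, 0.0125]
eef_rot: [0.744, 0.668, -0.003, -0.004]
contact_force: [-12.0, 4.6, 11.4]
gripper_width: -0.0002
gripper_force: 8.6
```

Emit:
carry_out(series=[{"tx": 0,"ty": 1.5,"tz": -0.7,"rx": 0,"ry": 0,"rz": 0,"jaw": 0},{"tx": 0,"ty": 0,"tz": 0,"rx": 0,"ry": 0,"rz": 0,"jaw": 0},{"tx": 0,"ty": 0,"tz": 0,"rx": 0,"ry": 0,"rz": 0,"jaw": 0}])

```text
time: 22.1
position: [0.6534, 0.0331, 0.0126]
eef_rot: [0.744, 0.668, -0.004, -0.006]
contact_force: [-15.2, 4.0, 10.1]
gripper_width: 0.0001
gripper_force: 9.3
```

```bash
python3 - <<'E'
from h import *
n=np.array([.9942,-.108]);t=np.array([.108,.9942])
p=imaging.camera_params("wrist");a=imaging.camera("wrist")[:,:,::-1]
s=imaging.camera("scene")[:,:,::-1]
m=np.hstack([cv2.resize(a[150:350,330:430],None,fx=3,fy=3,interpolation=cv2.INTER_CUBIC),cv2.resize(s[150:300,390:640],(500,600))])
cv2.imwrite("pics/f.png",m);np.save("w6.npy",p)
for _ in range(3): imaging.camera("scene"); print(robot.observe()["contact_force"].round(1),robot.observe()["position"].round(4))
E
```

```text
[-14.9   4.4  10.2] [0.6534 0.0332 0.0126]
[-16.    4.9  10.3] [0.6534 0.0331 0.0126]
[-14.9   5.3   8.8] [0.6534 0.0331 0.0126]
```

View pics/f.png

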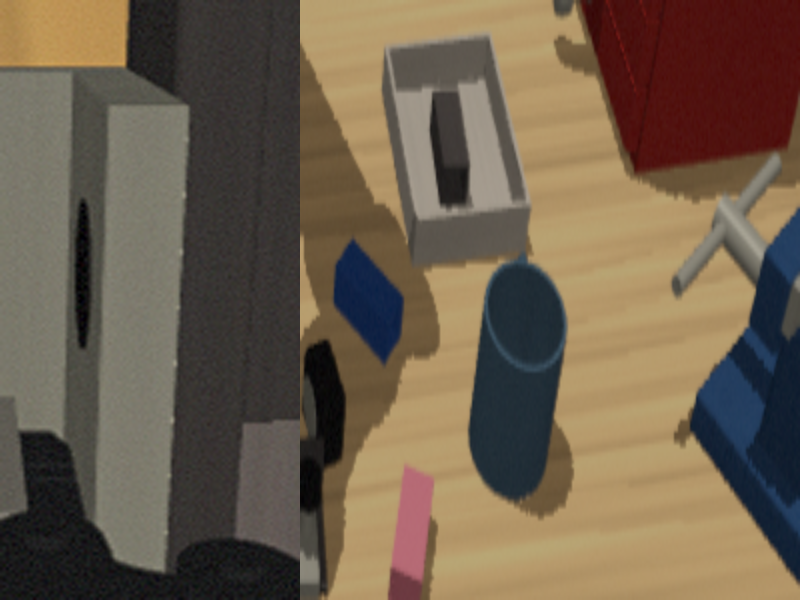

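The right half shows the offcut in the tray and the mug and tape untouched. The left half shows the upright flush, with its end corner at (392.7,185). One last check of the butt joint, then I hand in.

```bash
python3 - <<'E'
from h import *
from plant import close_job
n=np.array([.9942,-.108]);t=np.array([.108,.9942])
p=np.load("w6.npy",allow_pickle=True).item()
X=ray(p,(392.7,185),.05)[:2];print(X@n,X@t,robot.observe()["contact_force"])
if X@t<.1587: print(close_job())
E
```

```text
0.6669500967969422 0.15762953530510154 [-14.93034163   5.26010842   8.82341688]
the job is handed in; nothing more can be done
None
```

The job is handed in: the offcut is in the scrap tray, and the bracket sits flush against the fence and butted to the stop, with the arm still pushing about 15 N towards the fence and 9–10 N down.

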